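# Close up the microscope slide case

## Task

Put the open blue slide case away for the day: with the cover still standing open, push the upright orange leaf down until it lies flat on the slides, then push the blue cover over and press it fully shut on top of it. Do it all by pushing with closed or open fingers: do not pick up, tip or shove the case, and leave everything else on the bench where it stands.

Things in the scene. Friction and masses are not known exactly. Their poses are not given: they have to be found in the camera images.
- case: the open blue slide case, loose on the bench, about 1.5 kg with its two rows of glass slides. Body 170 mm along its x, 200 mm along its y, 50 mm high, walls 6 mm, slides filling it up to 35 mm above the bench. Origin at the centre of its underside; its x axis points away from the robot to the wall that carries the cover's hinge, its +y wall is the one beside the leaf's hinge, z is up. Inside, the leaf lies below the rim when flat
- flap (a joint): angle of the orange leaf in rad: 0 = flat on the slides inside the case, 1.57 = upright (1.75 at most). It starts near upright, has a stiff hinge and stays at any angle it is left at; about 1 N at its free edge moves it. Growing values raise its free edge from the -y side of the case up towards +y, so it is folded by pushing it from the outside (+y side) towards the case's -y and down
- flap_hinge (a point): middle of the leaf's hinge line, which runs along the case's x, 41 mm above the case's underside, 88 mm from its middle towards +y and 17.5 mm from its middle towards -x. The leaf is 70 mm wide along the hinge, reaches 150 mm from it, and is 4 mm thick: the hinge line lies in the plane of its slide-side face, so the face to push on is 4 mm off that plane. The standing leaf blocks the cover
- flap_edge (a point): middle of the leaf's free edge, 150 mm from the hinge line; it moves with the leaf
- cover (a joint): angle of the blue cover in rad: 0 = fully shut, 1.57 = upright (1.9 at most, leaning away). It starts about upright, has a stiff hinge and stays at any angle it is left at; about 2 to 3 N at its free edge moves it
- cover_hinge (a point): middle of the cover's hinge line, on the top of the case's far (+x) wall, running along the case's y, 50 mm above the case's underside and 85 mm from its middle. The cover is a shallow shell 200 mm wide along the hinge, reaching 170 mm from it; its outer face lies 16 mm outside the plane through the hinge line (facing away from the robot when upright, up when shut)
- cover_edge (a point): middle of the cover's free edge on its outer face, 170 mm from the hinge line; it moves with the cover
- grey_case: bystander: second slide case, grey, shut and not part of the job, loose: 170 x 200 x 66 mm high; origin at the centre of its underside
- stain_jar: bystander: closed purple jar with white cap, 58 mm across, 88 high; origin at the centre of its underside
- oil_bottle: bystander: small amber bottle with black cap, 38 mm across, 75 high; origin at the centre of its underside
- mug: bystander: white mug, 76 mm across, 88 high, handle on its +y side; origin at the centre of its underside
- slip_box: bystander: white and blue cover-slip box, 60 x 55 x 28 mm high; origin at the centre of its underside
- mouse: bystander: black computer mouse, 100 x 60 x 26 mm high; origin at the centre of its underside
- pen: bystander: white marker pen with red cap, 130 mm long along its x, 14 mm high; origin under its middle

How it is judged (in metres and radians):
On the way, in this order (a step that is already met when the one before it is completed fails the run):
1. the leaf is folded flat on the slides (below 0.12 rad) while the cover still stands open (above 1.0 rad) (value of joint flap below 0.12 rad and value of joint cover above 1 rad), for 0.2 s.
2. the cover is shut over it (below 0.05 rad) (value of joint cover below 0.05 rad and value of joint flap below 0.12 rad), for 0.2 s.
At the end, for the whole second after the job is handed in: the leaf lies flat (joint below 0.12 rad), the cover is shut (joint below 0.05 rad), the case stands level and at rest within 30 mm of where it began, and every bystander stands within 30 mm of its place (all of step 2 and height (world z) of case below 0.01 m and angle between case's own z axis and vertical below 0.12 rad and distance of case from where it was at the start of the episode below 0.03 m and linear speed of case below 0.02 m/s and not (distance of any of grey_case, stain_jar, oil_bottle, mug, slip_box, mouse, pen from where it was at the start of the episode above 0.03 m or angle between any of grey_case, stain_jar, oil_bottle, mug, slip_box, mouse, pen's own z axis and vertical above 0.35 rad)); the robot touches nothing.
It fails at once if the blue case is lifted by 10 mm or tipped by more than 0.12 rad (not (height (world z) of case below 0.01 m and angle between case's own z axis and vertical below 0.12 rad)).
It fails at once if the blue case is shoved more than 30 mm (distance of case from where it was at the start of the episode above 0.03 m).
It fails at once if a bystander is lifted, moved by more than 30 mm or tipped by more than 0.35 rad (distance of any of grey_case, stain_jar, oil_bottle, mug, slip_box, mouse, pen from where it was at the start of the episode above 0.03 m or angle between any of grey_case, stain_jar, oil_bottle, mug, slip_box, mouse, pen's own z axis and vertical above 0.35 rad).
It also fails if it takes over 58 s, if anything falls off the work surface, if the arm or the gripper's body presses on something with over 40 N, if the wrist force passes 120 N, or if a joint passes its speed limit or range.

## Robot

A 6-joint arm with a two-finger parallel gripper is mounted at the origin on the work surface. World frame = base frame: x ahead of the robot, y to its left, z up, the work surface at z = 0. Lengths are in m, angles in degrees, forces in N, time in s.
With the tool pointing down it reaches from about 0.375 to 0.9 m from the base axis. Payload 3.1 kg.
Tool frame: the origin (TCP) lies on the centre line of the jaws, within the pads' length; the fingertips stand 25 mm ahead of it and the grasp point (between the pads) lies 6 mm ahead of it; y points along the fingers, x is the direction in which the jaws open and shut, and the axes are right-handed (so a half turn about y gives the same grasp; the last joint's range is limited). The gripper opens to 87 mm and grips with 3 to 60 N. Pads are 19 mm wide; open, the fingers measure 117 mm over their backs; the gripper's body (75 mm by 190 mm) begins 51 mm behind the grasp point.
Start: joints at [-78.237, 30.224, 82.088, -0, 67.689, -10.227], TCP at [0.234, -0.579, 0.248] pointing down, gripper open.
Joint ranges: [-176.69, 176.69], [-43.24, 126.21], [12.49, 139.97], [-82, 262], [0, 151.66], [-163.58, 163.58]. Speed limits (degrees/s): [159.86, 159.86, 180, 180, 180, 180].

## Interface

Orientations are given as a 3x3 rotation matrix whose columns are the frame's x, y, z axes.
In Python, from rig import * gives the robot as it stands.
- The arm moves only by the tool play_rows, never from a script. Its argument "commands" is a list of rows, each a list of 2 entries, a list of its own where there are three numbers: the shift along the world's x, y, z in m, then the turn, a rotation vector about the world's x, y, z in rad. A call has 1 to 10 rows; each row is the pose to reach, as a shift and turn from the pose commanded when the call began; what a row does not reach only later rows make up. A row lasts 1/8 s, in which the tool goes at most 62.5 mm and 10.7 degrees, less where a joint would pass 70% of its speed; a pose out of reach is approached as far as the arm can. A call with a gripper value outside its range is refused whole. "gripper" is the finger opening in m, from 0 to 0.087, set as the call begins (left out, the last holds). The fingers move at their own pace and stop on an object; the grip force is fixed at half the most. Time passes only in rows, so rows that repeat a pose let the fingers close. It gives the time, the measured TCP pose, the force and the opening at its end, in the units of the state.
- read_state(): the state, without advancing time (a new reading comes with each control period).
- capture(name): name is "side" or "top"; returns a dict with "frame" (400x640x3 uint8, red, green, blue), "depth" (400x640 float32, m along the optical axis (not along the pixel's ray), 0 where there is no reading), "mtx" (3x3 intrinsics, pixels), "cam_to_world" (4x4, takes a point from camera to world coordinates). Camera axes: x right, y down, z forward; pixel columns grow to the right and rows downward; lengths in m; the calibration is good to about 2 mm. A picture is of the moment at which its call begins.
- hand_in(): hands the job in, once; it reports no verdict.
The state is a dict: "time_s": time; "joint_positions": joint angles; "qvel": joint speeds; "tau": joint torques, N m; "position": TCP position; "tcp_rot": TCP orientation; "force": force on the tool from outside, world axes, zero at the start; "moment": the same for the moment, N m; "opening": opening from 0.0 (shut) to 1.0 (fully open).
Only numpy, scipy, OpenCV 4.12 (cv2) and the standard library are available. Lean on these libraries where they do the work, as an engineer would, in place of code of your own. Each camera call takes 0.05 s, during which the arm holds its last target. There are 200 camera calls.

## Working session

There is one attempt and no reset: what is moved stays moved. The work goes in short steps, Python scripts to look and compute and a tool call to move; the robot and the scene stay as the last step left them, time stands still between calls to the robot, and variables do not carry over. Pictures are saved under pics/ and viewed, about 8 in all and at most 12, crops included, and the job is handed in when it is done.

Besides the shell and the picture viewer there is one more tool, called as a command line: name --argument value ..., lists and objects as JSON in quotes. play_rows: Moves the arm, as the interface text tells. Its arguments: {"type":"object","properties":{"commands":{"type":"array"},"gripper":{"type":"number"}},"required":["commands"]}

```bash
mkdir -p pics
python3 - <<'E'
from rig import *
import cv2,numpy as np
for n in("side","top"):
    c=capture(n); cv2.imwrite(f"pics/{n}0.png",c["frame"][:,:,::-1]); np.savez(f"{n}0.npz",**c)
    print(n,c["cam_to_world"].round(3).tolist(),c["mtx"].tolist())
s=read_state();print(s)
E
```

```text
side [[-0.986, -0.113, 0.12, 0.385], [-0.165, 0.663, -0.73, 0.935], [0.003, -0.74, -0.672, 0.947], [0.0, 0.0, 0.0, 1.0]] [[412.3395122660415, 0.0, 320.23305520498997], [0.0, 412.3395122660415, 193.32012154955797], [0.0, 0.0, 1.0]]
top [[-0.028, -0.983, 0.181, 0.351], [-0.999, 0.024, -0.023, 0.021], [0.018, -0.182, -0.983, 1.057], [0.0, 0.0, 0.0, 1.0]] [[403.5850141224318, 0.0, 319.04706878412327], [0.0, 403.5850141224318, 201.18249581564226], [0.0, 0.0, 1.0]]
{'time_s': 0.1, 'joint_positions': array([-7.82366992e+01,  3.02742958e+01,  8.21465452e+01, -1.29550990e-03,
        6.76905283e+01, -1.02276804e+01]), 'qvel': array([ 0.00084508, -0.08208519, -0.28195299,  0.05994521, -0.04257419,
       -0.04534608]), 'tau': array([-2.23327652e-04, -4.40985024e+01, -1.77151358e+01,  6.35208073e-02,
        5.34010562e-02, -3.97607459e-05]), 'position': array([ 0.23393265, -0.5789281 ,  0.24667629]), 'tcp_rot': array([[ 3.74468221e-01, -4.16751636e-04,  9.27239655e-01],
       [-9.27237768e-01,  1.89867330e-03,  3.74468312e-01],
       [-1.91658546e-03, -9.99998111e-01,  3.24564957e-04]]), 'force': array([-0.22382107, -0.61852822, -0.37377759]), 'moment': array([-0.03856981, -0.0167252 , -0.01163348]), 'opening': 1.0015639932187839}
```

View pics/side0.png

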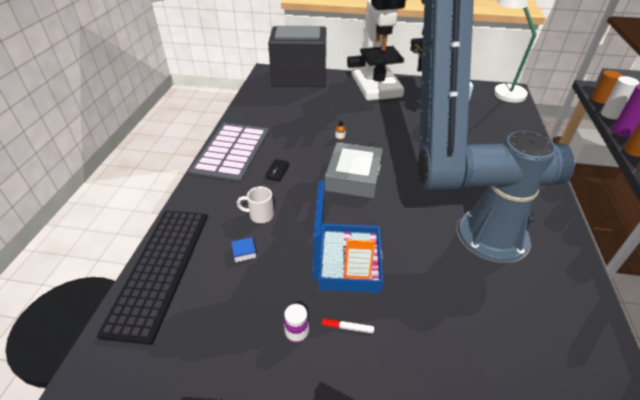

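View pics/top0.png

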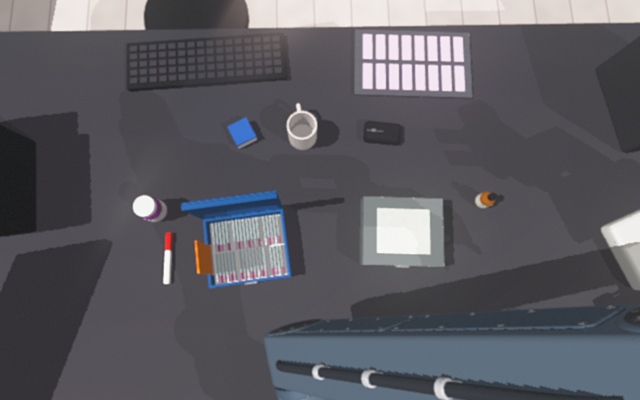

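The top view shows the case around (247,245), with the leaf at (203,257) on its left (+y), the cover along the top edge, and the pen and jar to the left. The grey case is at (403,231). Next I'll measure them.

```bash
cat > h.py <<'E'
import numpy as np,cv2
def cloud(c):
    d=c["depth"];K=c["mtx"];v,u=np.mgrid[:400,:640]
    p=np.stack([(u-K[0,2])/K[0,0]*d,(v-K[1,2])/K[1,1]*d,d],-1)
    T=c["cam_to_world"];return p@T[:3,:3].T+T[:3,3]
def masks(c):
    h=cv2.cvtColor(c["frame"],cv2.COLOR_RGB2HSV);H,S,V=h[...,0],h[...,1],h[...,2];ok=c["depth"]>0
    return ok&(H>100)&(H<118)&(S>150)&(V>60), ok&(H>5)&(H<18)&(S>180)&(V>120)
E
python3 - <<'E'
from h import *
for n in("top","side"):
    c=dict(np.load(n+"0.npz"));P=cloud(c);b,o=masks(c)
    for nm,m in(("blue",b),("or",o)):
        q=P[m];q=q[(abs(q[:,0]-.45)<.25)&(q[:,1]<.5)&(q[:,1]>0)]
        print(n,nm,len(q),np.percentile(q,[0,2,50,98,100],axis=0).round(3).tolist())
        if nm=="blue":
            for lo,hi in((.04,.056),(.06,.12),(.12,.18),(.18,.24)):
                r=q[(q[:,2]>lo)&(q[:,2]<hi)]
                if len(r)<5: continue
                print(lo,len(r),cv2.minAreaRect(r[:,:2].astype(np.float32)),r.mean(0).round(3),r.min(0).round(3),r.max(0).round(3))
        else:
            print(q[::max(1,len(q)//25)].round(3).tolist())
    for (u,v) in ([(168,258),(149,208),(403,231),(302,115),(242,132)] if n=="top" else []): print((u,v),P[v,u].round(3))
E
```

```text
top blue 1974 [[0.331, 0.073, -0.004], [0.337, 0.078, 0.041], [0.51, 0.186, 0.06], [0.528, 0.286, 0.222], [0.699, 0.361, 0.224]]
0.04 788 ((0.43017634749412537, 0.180963933467865), (0.180121511220932, 0.20071175694465637), 6.377169609069824) [0.46  0.179 0.05 ] [0.331 0.073 0.04 ] [0.528 0.289 0.056]
0.06 165 ((0.5138656497001648, 0.18837566673755646), (0.012575571425259113, 0.19213475286960602), 5.928621292114258) [0.519 0.181 0.083] [0.499 0.092 0.06 ] [0.529 0.284 0.12 ]
0.12 67 ((0.5140457153320312, 0.18704348802566528), (0.012083440087735653, 0.19390638172626495), 4.6900410652160645) [0.518 0.175 0.145] [0.5   0.09  0.121] [0.527 0.283 0.179]
0.18 753 ((0.5117982029914856, 0.18958139419555664), (0.01670045033097267, 0.19923493266105652), 6.384523868560791) [0.511 0.19  0.22 ] [0.493 0.09  0.186] [0.53  0.289 0.224]
top or 407 [[0.363, 0.256, -0.003], [0.366, 0.257, -0.0], [0.397, 0.262, 0.142], [0.431, 0.318, 0.192], [0.446, 0.322, 0.193]]
[[0.431, 0.267, 0.19], [0.426, 0.264, 0.171], [0.42, 0.263, 0.19], [0.42, 0.264, 0.163], [0.418, 0.264, 0.154], [0.417, 0.264, 0.137], [0.417
[... 1455 characters left out ...]
63, 0.257, 0.047], [0.364, 0.261, 0.05], [0.399, 0.266, 0.171], [0.429, 0.274, 0.189], [0.43, 0.276, 0.191]]
[[0.429, 0.267, 0.185], [0.402, 0.267, 0.189], [0.376, 0.263, 0.191], [0.409, 0.267, 0.185], [0.383, 0.264, 0.186], [0.423, 0.268, 0.179], [0.397, 0.264, 0.18], [0.37, 0.262, 0.183], [0.411, 0.266, 0.175], [0.385, 0.264, 0.178], [0.421, 0.269, 0.173], [0.394, 0.266, 0.175], [0.367, 0.26, 0.174], [0.406, 0.265, 0.168], [0.379, 0.262, 0.17], [0.42, 0.269, 0.166], [0.393, 0.267, 0.169], [0.367, 0.264, 0.17], [0.374, 0.264, 0.166], [0.427, 0.27, 0.151], [0.428, 0.272, 0.122], [0.363, 0.266, 0.103], [0.428, 0.274, 0.066], [0.409, 0.272, 0.054], [0.403, 0.273, 0.052], [0.375, 0.267, 0.052]]
```

play_rows --commands '[[[0.03, 0.04, 0.04], [0, 0, -0.07]], [[0.07, 0.08, 0.08], [0, 0, -0.14]], [[0.11, 0.12, 0.08], [0, 0, -0.2]], [[0.15, 0.16, 0.08], [0, 0, -0.276]], [[0.18, 0.21, 0.08], [0, 0, -0.276]], [[0.21, 0.26, 0.08], [0, 0, -0.276]], [[0.24, 0.31, 0.08], [0, 0, -0.276]], [[0.26, 0.36, 0.08], [0, 0, -0.276]], [[0.26, 0.41, 0.08], [0, 0, -0.276]], [[0.26, 0.47, 0.08], [0, 0, -0.276]]]' --gripper 0

```text
time_s: 1.35
position: [0.4941, -0.108, 0.3271]
tcp_rot: [[0.107, -0.0, 0.994], [-0.994, 0.0, 0.107], [-0.0, -1.0, -0.0]]
force: [1.5, -0.0, -0.9]
opening: 0.015
```

play_rows --commands '[[[-0.015, 0.06, 0], [0, 0, 0]], [[-0.03, 0.12, 0], [0, 0, 0]], [[-0.045, 0.18, 0], [0, 0, 0]], [[-0.06, 0.24, 0], [0, 0, 0]], [[-0.075, 0.3, 0], [0, 0, 0]], [[-0.09, 0.36, 0], [0, 0, 0]], [[-0.101, 0.416, 0], [0, 0, 0]], [[-0.101, 0.416, -0.05], [0, 0, 0]], [[-0.101, 0.416, -0.1], [0, 0, 0]], [[-0.101, 0.416, -0.141], [0, 0, 0]]]'

```text
time_s: 2.6
position: [0.3921, 0.3065, 0.1847]
tcp_rot: [[0.109, -0.001, 0.994], [-0.994, -0.001, 0.109], [0.001, -1.0, -0.001]]
force: [0.1, -0.6, 0.1]
opening: 0.006
```

Run:
```python
from rig import *
import numpy as np,cv2
s=read_state();p=s["position"];print(p,s["force"])
c=capture("side");cv2.imwrite("pics/s1.png",cv2.resize(c["frame"][100:320,220:500,::-1],None,fx=2.5,fy=2.5))
C=np.array([.424,.181]);a=np.radians(6.2);R=np.array([[np.cos(a),-np.sin(a)],[np.sin(a),np.cos(a)]])
for t in (1.5,1.4,1.3,1.2,1.1,1.0,.9,.8,.7,.6,.5,.4,.3,.2,.1,.05,0):
    y=.088-.12*np.cos(t)+.004*np.sin(t)+.015; z=.041+.12*np.sin(t)+.004*np.cos(t)+.025
    print(t,(np.r_[C+R@[-.0175,y],z]-p).round(3).tolist())
```

```text
[0.39207185 0.3065106  0.18466136] [ 0.12916561 -0.60470493  0.07834289]
1.5 [0.004, -0.029, 0.001]
1.4 [0.005, -0.041, 0.0]
1.3 [0.006, -0.053, -0.002]
1.2 [0.008, -0.065, -0.005]
1.1 [0.009, -0.076, -0.01]
1.0 [0.01, -0.086, -0.016]
0.9 [0.011, -0.096, -0.022]
0.8 [0.012, -0.105, -0.03]
0.7 [0.013, -0.114, -0.038]
0.6 [0.014, -0.121, -0.048]
0.5 [0.015, -0.128, -0.058]
0.4 [0.015, -0.133, -0.068]
0.3 [0.016, -0.138, -0.079]
0.2 [0.016, -0.141, -0.091]
0.1 [0.016, -0.143, -0.103]
0.05 [0.016, -0.144, -0.109]
0 [0.016, -0.144, -0.115]
```

View pics/s1.png

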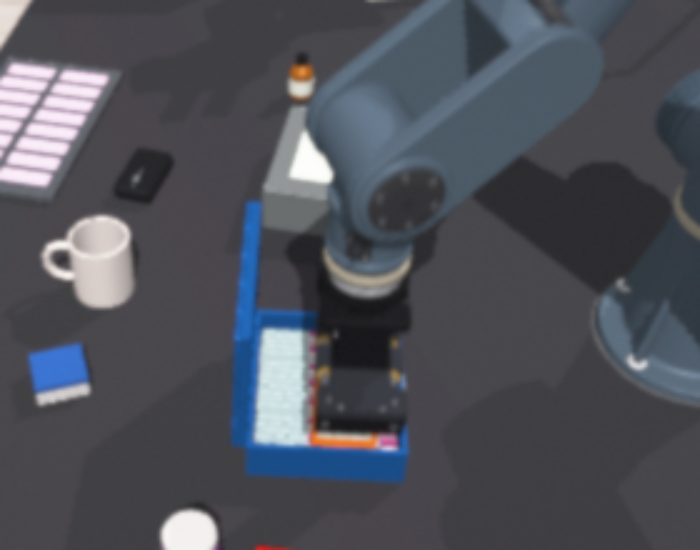

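The gripper stands outside the leaf around (360,380) in the crop, and it is clear of the cover. Now I'll push along the arc.

play_rows --commands '[[[0.003, -0.02, 0.001], [0, 0, 0]], [[0.004, -0.03, 0.001], [0, 0, 0]], [[0.005, -0.041, 0], [0, 0, 0]], [[0.006, -0.053, -0.002], [0, 0, 0]], [[0.008, -0.065, -0.005], [0, 0, 0]], [[0.009, -0.076, -0.01], [0, 0, 0]], [[0.01, -0.086, -0.016], [0, 0, 0]], [[0.011, -0.096, -0.022], [0, 0, 0]], [[0.012, -0.105, -0.03], [0, 0, 0]], [[0.012, -0.105, -0.03], [0, 0, 0]]]'

```text
time_s: 3.9
position: [0.4045, 0.2007, 0.1557]
tcp_rot: [[0.107, -0.002, 0.994], [-0.994, -0.001, 0.107], [0.0, -1.0, -0.002]]
force: [-0.9, 0.3, 0.5]
opening: 0.006
```

Run:
```python
from rig import *
import numpy as np,cv2
c=capture("top");cv2.imwrite("pics/t2.png",cv2.resize(c["frame"][150:330,100:340,::-1],None,fx=2.5,fy=2.5))
print(read_state()["force"])
```

```text
[ 0.49217174  0.08322056 -0.03420912]
```

View pics/t2.png

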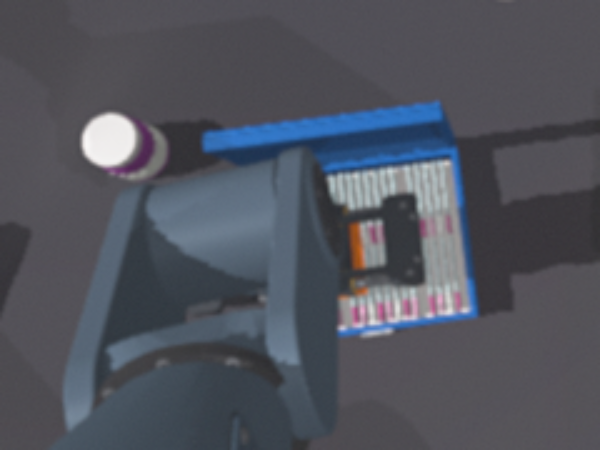

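The leaf (orange, around (357,255)) is folding under the fingers, and the cover hasn't moved. I'll continue, and use depth to check the wrist's clearance to the cover.

Run:
```python
from rig import *
from h import *
P=cloud(capture("top")); q=P[195:260,140:240].reshape(-1,3);q=q[q[:,2]>.23]
l=(q[:,:2]-[.424,.181])@[np.cos(.108),np.sin(.108)]
for z in np.arange(.24,.5,.04):
    m=abs(q[:,2]-z)<.02
    if m.any():print(z.round(2),m.sum(),l[m].max().round(3))
```

```text
0.24 26 0.009
0.4 13 0.009
0.44 482 0.028
0.48 2795 0.023
```

play_rows --commands '[[[0.001, -0.009, -0.008], [0, 0, 0]], [[0.002, -0.016, -0.018], [0, 0, 0]], [[0.003, -0.023, -0.028], [0, 0, 0]], [[0.003, -0.028, -0.038], [0, 0, 0]], [[0.003, -0.028, -0.038], [0, 0, 0]]]'

```text
time_s: 4.62
position: [0.4073, 0.1729, 0.1175]
tcp_rot: [[0.107, -0.003, 0.994], [-0.994, -0.0, 0.107], [0.0, -1.0, -0.003]]
force: [0.1, 0.0, 0.3]
opening: 0.003
```

play_rows --commands '[[[0.001, -0.005, -0.011], [0, 0, 0]], [[0.001, -0.008, -0.023], [0, 0, 0]], [[0.001, -0.01, -0.035], [0, 0, 0]], [[0.001, -0.011, -0.041], [0, 0, 0]], [[0.001, -0.011, -0.044], [0, 0, 0]], [[0.001, -0.011, -0.047], [0, 0, 0]], [[0.001, -0.011, -0.047], [0, 0, 0]]]'

```text
time_s: 5.5
position: [0.409, 0.1626, 0.0715]
tcp_rot: [[0.108, -0.0, 0.994], [-0.994, 0.0, 0.108], [-0.0, -1.0, -0.0]]
force: [0.2, 0.8, -0.3]
opening: 0.002
```

play_rows --commands '[[[0, 0, -0.002], [0, 0, 0]], [[0, 0, -0.004], [0, 0, 0]], [[0, 0, -0.005], [0, 0, 0]], [[0, 0, -0.005], [0, 0, 0]], [[0, 0, -0.005], [0, 0, 0]]]'

```text
time_s: 6.12
position: [0.4093, 0.1626, 0.0696]
tcp_rot: [[0.108, 0.003, 0.994], [-0.994, 0.0, 0.108], [0.0, -1.0, 0.003]]
force: [-4.1, -0.9, 32.8]
opening: 0.01
```

play_rows --commands '[[[0, 0, 0.03], [0, 0, 0]], [[0, 0, 0.09], [0, 0, 0]], [[0, 0, 0.15], [0, 0, 0]], [[0, 0, 0.21], [0, 0, 0]], [[0, 0, 0.245], [0, 0, 0]], [[0.05, 0.011, 0.245], [0, 0, 0]], [[0.1, 0.022, 0.245], [0, 0, 0]], [[0.152, 0.033, 0.245], [0, 0, 0]], [[0.155, 0.034, 0.245], [0, 0, 0]]]'

```text
time_s: 7.25
position: [0.5671, 0.1968, 0.3108]
tcp_rot: [[0.107, 0.002, 0.994], [-0.994, 0.0, 0.107], [-0.0, -1.0, 0.002]]
force: [0.3, -0.1, -0.6]
opening: 0.006
```

Run:
```python
from rig import *
from h import *
s=read_state();print(s["position"],s["force"])
c=capture("side");cv2.imwrite("pics/s3.png",cv2.resize(c["frame"][100:320,220:500,::-1],None,fx=2.5,fy=2.5))
P=cloud(c);b,o=masks(c);q=P[o];q=q[(abs(q[:,0]-.4)<.15)&(abs(q[:,1]-.18)<.15)]
print("leaf",len(q),np.percentile(q,[2,50,98],axis=0).round(3).tolist())
q=P[b];q=q[(abs(q[:,0]-.45)<.15)&(abs(q[:,1]-.18)<.15)]
for lo,hi in((.04,.056),(.08,.12),(.14,.18),(.19,.24)):
    r=q[(q[:,2]>lo)&(q[:,2]<hi)];print(lo,cv2.minAreaRect(r[:,:2].astype(np.float32)))
```

```text
[0.56707699 0.19676134 0.31080313] [ 0.27522607 -0.07991749 -0.64191894]
leaf 54 [[0.368, 0.12, 0.038], [0.4, 0.248, 0.042], [0.434, 0.265, 0.046]]
0.04 ((0.42904508113861084, 0.18317309021949768), (0.18367508053779602, 0.20552319288253784), 6.182549476623535)
0.08 ((0.5059996843338013, 0.19461849331855774), (0.015433886088430882, 0.19966411590576172), 2.5011484622955322)
0.14 ((0.5119295120239258, 0.19539934396743774), (0.015147300437092781, 0.19745653867721558), 6.2612833976745605)
0.19 ((0.5099611878395081, 0.1927015632390976), (0.01607491262257099, 0.20261824131011963), 6.2752180099487305)
```

View pics/s3.png

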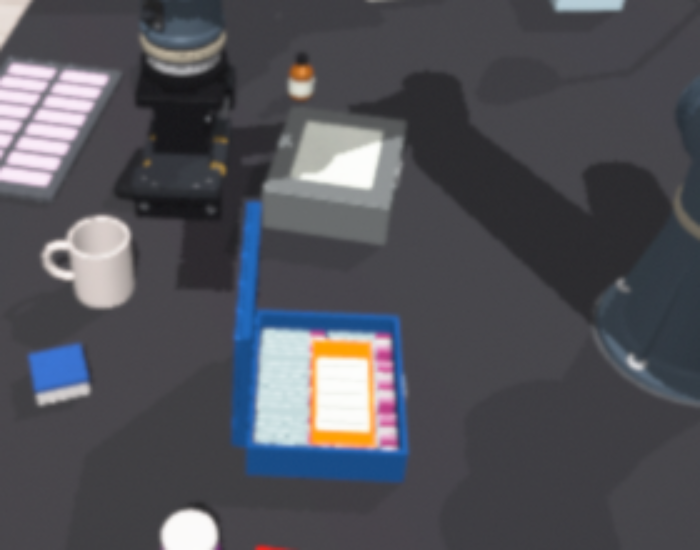

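The leaf lies flat around (343,390), the cover is still upright and the case hasn't shifted. Next is the cover arc.

Run:
```python
from rig import *
import numpy as np
p=read_state()["position"]
C=np.array([.424,.181]);a=np.radians(6.2);R=np.array([[np.cos(a),-np.sin(a)],[np.sin(a),np.cos(a)]])
for t in (1.57,1.5,1.4,1.3,1.2,1.1,1.0,.9,.8,.7,.6,.5,.4,.3,.2,.1,0):
    x=.085-.14*np.cos(t)+.016*np.sin(t)+.0095; z=.05+.14*np.sin(t)+.016*np.cos(t)+.025
    print(t,(np.r_[C+R@[x,0],z]-p).round(3).tolist())
```

```text
1.57 [-0.031, -0.004, -0.096]
1.5 [-0.041, -0.005, -0.095]
1.4 [-0.055, -0.006, -0.095]
1.3 [-0.069, -0.008, -0.096]
1.2 [-0.083, -0.009, -0.099]
1.1 [-0.096, -0.011, -0.104]
1.0 [-0.109, -0.012, -0.109]
0.9 [-0.121, -0.013, -0.116]
0.8 [-0.133, -0.015, -0.124]
0.7 [-0.143, -0.016, -0.133]
0.6 [-0.153, -0.017, -0.143]
0.5 [-0.162, -0.018, -0.154]
0.4 [-0.169, -0.019, -0.166]
0.3 [-0.175, -0.019, -0.179]
0.2 [-0.18, -0.02, -0.192]
0.1 [-0.184, -0.02, -0.206]
0 [-0.186, -0.021, -0.22]
```

play_rows --commands '[[[0, 0, -0.04], [0, 0, 0]], [[0, 0, -0.08], [0, 0, 0]], [[0, 0, -0.096], [0, 0, 0]], [[0, 0, -0.096], [0, 0, 0]]]'

```text
time_s: 7.8
position: [0.5628, 0.1964, 0.215]
tcp_rot: [[0.108, -0.003, 0.994], [-0.994, -0.0, 0.108], [0.0, -1.0, -0.003]]
force: [0.6, 0.6, 0.0]
opening: 0.002
```

play_rows --commands '[[[-0.028, -0.004, 0], [0, 0, 0]], [[-0.038, -0.005, 0.001], [0, 0, 0]], [[-0.052, -0.006, 0.001], [0, 0, 0]], [[-0.066, -0.008, 0], [0, 0, 0]], [[-0.08, -0.009, -0.003], [0, 0, 0]], [[-0.093, -0.011, -0.008], [0, 0, 0]], [[-0.106, -0.012, -0.013], [0, 0, 0]], [[-0.118, -0.013, -0.02], [0, 0, 0]], [[-0.13, -0.015, -0.028], [0, 0, 0]], [[-0.13, -0.015, -0.028], [0, 0, 0]]]'

```text
time_s: 9.05
position: [0.4317, 0.1812, 0.1864]
tcp_rot: [[0.108, -0.004, 0.994], [-0.994, -0.001, 0.108], [0.0, -1.0, -0.005]]
force: [0.0, 0.5, 0.4]
opening: 0.005
```

Run:
```python
from rig import *
import numpy as np,cv2
c=capture("side");cv2.imwrite("pics/s4.png",cv2.resize(c["frame"][100:320,220:500,::-1],None,fx=2.5,fy=2.5))
print(read_state()["force"])
```

```text
[ 0.24866672  0.24184425 -0.40426199]
```

View pics/s4.png

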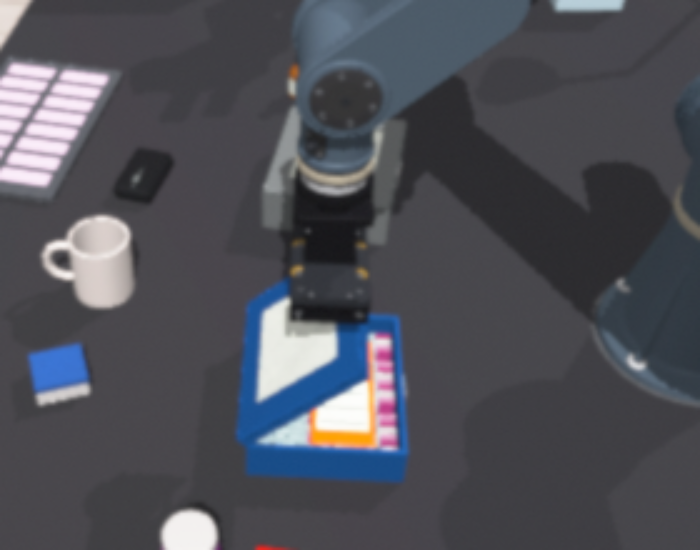

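The cover is about half closed, with its edge around (350,370), and the case is still in place. I'll keep going along the arc.

play_rows --commands '[[[-0.01, -0.001, -0.009], [0, 0, 0]], [[-0.02, -0.002, -0.019], [0, 0, 0]], [[-0.029, -0.003, -0.03], [0, 0, 0]], [[-0.036, -0.004, -0.042], [0, 0, 0]], [[-0.042, -0.004, -0.055], [0, 0, 0]], [[-0.047, -0.005, -0.068], [0, 0, 0]], [[-0.051, -0.005, -0.082], [0, 0, 0]], [[-0.053, -0.006, -0.09], [0, 0, 0]], [[-0.053, -0.006, -0.095], [0, 0, 0]], [[-0.053, -0.006, -0.095], [0, 0, 0]]]'

```text
time_s: 10.35
position: [0.381, 0.1755, 0.0923]
tcp_rot: [[0.107, -0.0, 0.994], [-0.994, -0.0, 0.107], [0.0, -1.0, -0.0]]
force: [0.4, 0.2, 0.2]
opening: 0.005
```

play_rows --commands '[[[0, 0, -0.002], [0, 0, 0]], [[0, 0, -0.004], [0, 0, 0]], [[0, 0, -0.005], [0, 0, 0]], [[0, 0, -0.006], [0, 0, 0]], [[0, 0, -0.006], [0, 0, 0]], [[0, 0, -0.006], [0, 0, 0]]]'

```text
time_s: 11.1
position: [0.3814, 0.1756, 0.0908]
tcp_rot: [[0.108, 0.005, 0.994], [-0.994, 0.001, 0.108], [-0.0, -1.0, 0.005]]
force: [-6.5, -2.2, 50.3]
opening: 0.003
```

The cover resists with 50 N at the expected shut height (0.066 m), so I'll lift away and check.

play_rows --commands '[[[0, 0, 0.03], [0, 0, 0]], [[0, 0, 0.08], [0, 0, 0]], [[0, 0, 0.14], [0, 0, 0]], [[0, 0, 0.2], [0, 0, 0]], [[0.03, -0.05, 0.22], [0, 0, 0]], [[0.06, -0.1, 0.22], [0, 0, 0]], [[0.09, -0.15, 0.22], [0, 0, 0]], [[0.09, -0.2, 0.22], [0, 0, 0]], [[0.09, -0.25, 0.22], [0, 0, 0]], [[0.09, -0.25, 0.22], [0, 0, 0]]]'

```text
time_s: 12.35
position: [0.4714, -0.0776, 0.3067]
tcp_rot: [[0.102, 0.001, 0.995], [-0.995, -0.001, 0.102], [0.001, -1.0, 0.001]]
force: [0.3, -0.5, 0.7]
opening: 0.002
```

Run:
```python
from rig import *
from h import *
print(read_state()["force"])
for n in("side","top"):
    c=capture(n);cv2.imwrite(f"pics/{n}5.png",c["frame"][:,:,::-1])
    P=cloud(c);b,o=masks(c);q=P[b];q=q[(abs(q[:,0]-.42)<.15)&(abs(q[:,1]-.18)<.15)]
    t=q[q[:,2]>.055];A=np.c_[t[:,:2]-[.424,.181],np.ones(len(t))]
    print(n,len(t),np.linalg.lstsq(A,t[:,2],rcond=None)[0].round(4),np.percentile(q[:,2],[50,99]),cv2.minAreaRect(t[:,:2].astype(np.float32)))
    d=c["depth"];c0=dict(np.load(n+"0.npz"));Q=cloud(c0)
    if n=="top":
        for (u,v) in[(168,258),(149,208),(302,115),(242,132),(381,132),(485,199)]: print(P[v,u].round(3),Q[v,u].round(3))
```

```text
[ 0.27705163 -0.50717845  0.73649441]
side 1861 [ 0.0007 -0.0045  0.0639] [0.06284596 0.06793595] ((0.42222273349761963, 0.182502880692482), (0.1701524555683136, 0.20358967781066895), 6.450555801391602)
top 2953 [-0.0006 -0.0004  0.0658] [0.06584281 0.06989674] ((0.42474812269210815, 0.1805560439825058), (0.16883382201194763, 0.20009157061576843), 6.422108173370361)
[0.406 0.385 0.013] [0.406 0.384 0.014]
[0.523 0.409 0.087] [0.523 0.408 0.09 ]
[0.761 0.035 0.069] [0.761 0.035 0.069]
[0.734 0.197 0.026] [0.732 0.196 0.031]
[ 0.727 -0.176  0.024] [ 0.726 -0.175  0.027]
[ 0.531 -0.427  0.053] [ 0.532 -0.428  0.05 ]
```

View pics/side5.png

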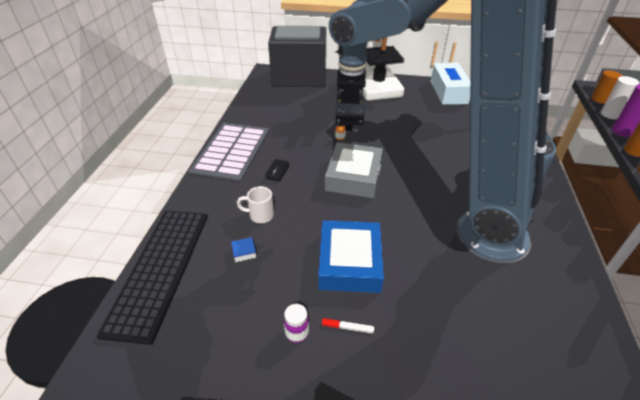

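The case is shut at (351,255), the cover is level to within 0.001 rad, and everything else is where it was.

```bash
python3 -c "
from rig import *
print(hand_in())"
```

```text
the job is handed in; nothing more can be done
None
```

The slide case is shut with the leaf flat inside. With closed fingers I folded the orange leaf down onto the slides while the cover stood open. I then pushed the blue cover over and pressed it shut. I handed the job in after about 12.5 s of robot time; the hand-in gives no verdict.

- **Leaf:** it pressed firm at its flat height (about 33 N). The picture taken before I moved the cover shows it lying flat.
- **Cover:** it pressed firm at about 50 N. In the last top view it sits 66 mm above the bench, the expected shut height, with a slope of about 0.001 rad. The side camera read about 2 mm lower and a slope of up to 0.005 rad, which is within its calibration.
- **Case:** it is within about 2 mm of where it started, and level.
- **Bystanders:** the pen, jar, mug, slip box, mouse and bottle match their starting positions to about 2 mm horizontally; heights differ by up to 5 mm. I checked the grey case only by eye in the last picture, and it looked unmoved.
- **Arm:** it ended clear of everything, with about 1 N at the wrist.

No check failed.

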